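# Open the fixative bottle under the extraction nozzle

## Task

Open the fixative bottle under extraction: first swivel and tilt the extraction nozzle so that it points straight at the top of the capped bottle and let it stay there; then press the red safety cap down, twist it anticlockwise while it is pressed, and lift it off, with the bottle left standing in its blue holder. Finish still gripping the cap, upright, directly above the open bottle with its lower edge about 5 to 10 cm over the mouth, so that it can go straight back on; leave the other things on the bench where they are.

Things in the scene. Friction and masses are not known exactly. Their poses are not given: they have to be found in the camera images.
- extractor: Bench extraction arm, screwed down (does not move): round aluminium flange 110 mm across, upright tube 40 mm in diameter, and on it a grey swivel head with two cheeks (77 mm over their side screws) that carries the nozzle 250 mm above the bench. Origin: centre of the flange's underside, on the swivel axis.
- swivel (a joint): Swivel of the nozzle about the post's upright axis, rad, positive anticlockwise seen from above; range -1.6 to 1.0. At 0 the nozzle points along the extractor's own x axis. Friction 0.35 N m holds it where it is left.
- nozzle (a joint): Tilt of the nozzle about the level axis through point nozzle_pivot, rad: 0 level, positive with its mouth lowered, negative with it raised; range -0.5 to 0.8. Friction 0.35 N m holds it where it is left.
- nozzle_pivot (a point): Centre of the black ball joint (45 mm) where swivel and tilt axes cross; its x axis points along the nozzle and out of its mouth. It stays in place.
- nozzle_grip (a point): Middle of the black ribbed rubber sleeve (39 mm in diameter, 52 mm long) round the nozzle's tube, 72 mm from the pivot: the place to hold it, for example with the fingers on its left and right sides from above. It lies on the nozzle's axis; x axis points out of the mouth.
- nozzle_mouth (a point): Centre of the open end of the nozzle's white flared mouth (74 mm across; the flare begins 108 mm from the pivot), on the nozzle's axis 162 mm from the pivot; x axis points straight out of the mouth. The nozzle is aimed when the straight line of this x axis passes through the bottle's mouth.
- holder: Blue plastic bottle holder screwed to the bench (it does not move): base plate 136 x 136 x 8 mm with a square well, 79 mm wide inside, walls up to 48 mm. It keeps the bottle from turning or tipping. Origin: centre of the underside; the axes lie along its sides.
- bottle: White square plastic bottle, 76 x 76 mm, body 102 mm high, sloping shoulder up to 118 mm, neck 36 mm in diameter up to the rim at 150 mm, about 0.5 kg, standing loose in the holder's well (floor 8 mm above the bench) and closed by the cap. Origin: centre of its underside, z up.
- bottle_mouth (a point): Centre of the bottle's mouth at the neck's rim, 150 mm above the bottle's underside, 158 mm above the bench. The locked cap's lower edge is 20 mm below it, its top 11 mm above it (169 mm above the bench); 12 mm of bare neck lies between cap and shoulder. Turned free, the cap rises a little on its spring and lifts straight off; its lugs are clear after 15 mm.
- cap: Red ribbed push-and-turn safety cap, 54 mm in diameter, 31 mm high, white arrow on top, 65 g with its liner. Origin: centre of its lower edge, z up. Locked, it cannot be turned or pulled off: three inner lugs sit in pockets on the neck. Pressed down by 3.3 mm or more (it bottoms at 5) it turns anticlockwise seen from above and comes off at 42 to 78 degrees (stop at 80).
- liner (a joint): Sprung sealing disc inside the cap that bears on the bottle's rim, m: about 0 with the cap locked, 0.005 with it pressed right down, -0.0025 with the cap off. Spring 1400 N/m: pressing the cap takes about 4 N to start, 8 N to free its lugs and 11 N to bottom, where it becomes firm.
- dish: Covered round petri dish with cream-coloured contents, 91 mm across, 16 mm high, a bystander. Origin: centre of its underside.
- vial_5: Sample vial with blue cap, 27 mm in diameter, 68 mm high, a bystander. Origin: centre of its underside.
- ph_pen: Yellow pH pen lying on the bench, 149 x 30 x 20 mm, a bystander. Origin: centre of its underside.
Things that resemble listed ones, but are neither listed nor needed, are in the scene too. Of the things that look like the cap, the middle-sized one is meant.

How it is judged (in metres and radians):
On the way, in this order (a step that is already met when the one before it is completed fails the run):
1. the nozzle's axis passes the centre of the bottle's mouth within 30 mm up-down and sideways, the cap still on (y of bottle_mouth in the frame of nozzle_mouth between -0.03 and 0.03 m and z of bottle_mouth in the frame of nozzle_mouth between -0.03 and 0.03 m and x of bottle_mouth in the frame of nozzle_mouth above 0.05 m and horizontal distance between cap and bottle_mouth below 0.006 m and z of cap in the frame of bottle below 0.134 m), for 0.3 s.
2. the cap is pressed down on the bottle (liner in by 3 mm or more) (horizontal distance between cap and bottle_mouth below 0.006 m and value of joint liner above 0.003 m), for 0.1 s.
3. the cap, still on the neck, is turned by 38 degrees or more (horizontal distance between cap and bottle_mouth below 0.006 m and angle between the x axis of cap and the x axis of bottle, either way round above 0.66 rad and z of cap in the frame of bottle below 0.138 m), for 0.05 s.
4. the cap is lifted: its lower edge at least 15 mm above the bottle's mouth, the bottle still standing in its holder (angle between bottle's own z axis and vertical below 0.1 rad and distance between bottle and holder below 0.02 m and z of cap in the frame of bottle above 0.165 m), for 0.1 s.
At the end, for the whole second after the job is handed in: Fingers grip the cap (over 2 N), still, upright within 20 deg, its lower edge 30 to 150 mm over the mouth, within 50 mm of the bottle's axis, touching neither bottle nor extractor; bottle upright in its holder; nozzle's axis passes the mouth's centre within 30 mm up-down and sideways (y of bottle_mouth in the frame of nozzle_mouth between -0.03 and 0.03 m and z of bottle_mouth in the frame of nozzle_mouth between -0.03 and 0.03 m and x of bottle_mouth in the frame of nozzle_mouth above 0.05 m and angle between bottle's own z axis and vertical below 0.1 rad and distance between bottle and holder below 0.02 m and z of cap in the frame of bottle between 0.18 and 0.3 m and horizontal distance between cap and bottle_mouth below 0.05 m and angle between cap's own z axis and vertical below 0.35 rad and contact force between the fingers and cap above 2 N and contact force between cap and bottle below 0.1 N and contact force between cap and extractor below 0.1 N and linear speed of each of cap, bottle below 0.05 m/s); the arm keeps its last pose, push and grip.
It fails at once if a bystander (dish, vial, pH pen) is moved by more than 30 mm (distance of any of dish, vial_5, ph_pen from where it was at the start of the episode above 0.03 m).
It fails at once if the bottle is pulled out of its holder or tipped (angle between bottle's own z axis and vertical above 0.25 rad or height (world z) of bottle above 0.03 m).
It also fails if it takes over 45 s, if anything falls off the work surface, if the arm or the gripper's body presses on something with over 40 N, if the wrist force passes 120 N, or if a joint passes its speed limit or range.

## Robot

A 6-joint arm with a two-finger parallel gripper is mounted at the origin on a cart in front of the work surface, level with it; the furniture and walls round the work are solid. World frame = base frame: x ahead of the robot, y to its left, z up, the work surface at z = 0. Lengths are in mm, angles in rad, forces in N, time in s.
With the tool pointing down it reaches from about 275 to 750 mm from the base axis. Payload 10.2 kg.
Tool frame: the origin (TCP) lies at the very end of the fingers, on their centre line; the grasp point (between the pads) lies 19 mm behind it; z points along the fingers, y is the line along which they close (so a half turn about z gives the same grasp; the last joint's range is limited). The gripper opens to 85 mm and grips with 20 to 120 N. Pads are 22 mm wide; open, the fingers measure 114 mm over their backs; the gripper's body (76 mm by 85 mm) begins 54 mm behind the grasp point. The pads swing forward as they close: fully open they stand 13 mm farther back than shut.
Start: joints at [0.967, 0.313, 1.498, -0, 1.331, -0.223], TCP at [195.136, 487.394, 231.294] pointing down, gripper open.
Joint ranges: [-2.94, 2.94], [-0.97, 2.17], [0.19, 2.56], [-1.23, 4.37], [0.02, 3.11], [-2.88, 2.88]. Speed limits (rad/s): [2.39, 2.39, 3.01, 3.14, 3.14, 3.14].

## Interface

Orientations are given as a unit quaternion [w, x, y, z].
In Python, from rig import telemetry, optics, ctrl gives the robot as it stands.
- The arm moves only by the tool servo_tool, never from a script. Its argument "deltas" is a list of rows, each a list of 3 entries, a list of its own where there are three numbers: the shift along the tool's x, y, z in units of 20 cm (1.0 is 20 cm), then the turn, a rotation vector about the tool's x, y, z in units of 90 degrees (1.0 is 90 degrees), then the opening, from 0 (shut) to 1 (fully open). A call has 1 to 8 rows; each row shifts and turns the commanded pose from where the row before left it, along the tool's axes as they then stand; what a row does not reach is not made up. A row lasts 1/10 s, in which the tool goes at most 50 mm and 8.59 degrees, less where a joint would pass 70% of its speed; a pose out of reach is approached as far as the arm can. A call with a number of a shift or a turn outside -1 to 1 is refused whole. A call with a gripper value outside its range is refused whole. The fingers move at their own pace and stop on an object; "squeeze" is the grip in N (left out, the last holds). Time passes only in rows, so rows that do not move let the fingers close. It gives the time, the measured TCP pose, the force, the opening and the grip force at its end, in the units of the state.
- telemetry.sense(): the state, without advancing time (a new reading comes with each control period).
- optics.capture(name): name is "scene" or "side" or "wrist"; returns the picture (400x640x3 uint8, blue, green, red); there is no depth.
- optics.camera_model(name): a dict with "vfov" (degrees; the focal length in pixels is half the picture's height over the tangent of half this angle, whatever the lens; pixels are square), "cx", "cy" (the principal point, pixels), "R" (3x3) and "t" (3): a world point X has camera coordinates R X + t; the wrist camera has in their place "mount" (4x4, takes a point from camera to tool coordinates, whose origin is the TCP and whose axes are the flange's). Camera axes: x right, y down, z forward; pixel columns grow to the right and rows downward; lengths in mm; the calibration is good to about 2 mm. A picture is of the moment at which its call begins: read the wrist's pose just before it. camera_model takes no time and is no camera call.
- ctrl.finish_job(): hands the job in; it is judged then, once.
The state is a dict: "time_s": time; "joints": joint angles; "dq": joint speeds; "tau": joint torques, N m; "eef_pos": TCP position; "ee_rot": TCP orientation; "force": force on the tool from outside, world axes, zero at the start; "wrist_torque": the same for the moment, N m; "grip_width": opening from 0.0 (shut) to 1.0 (fully open); "grip_force": force on a finger pad.
Only numpy, scipy, OpenCV 4.12 (cv2) and the standard library are available. Lean on these libraries where they do the work, as an engineer would, in place of code of your own. Each camera call takes 0.05 s, during which the arm holds its last target. There are 200 camera calls.

## Working session

There is one attempt and no reset: what is moved stays moved. The work goes in short steps, Python scripts to look and compute and a tool call to move; the robot and the scene stay as the last step left them, time stands still between calls to the robot, and variables do not carry over. Pictures are saved under pics/ and viewed, at most 10 in all, crops included, and the job is handed in when it is done.

Besides the shell and the picture viewer there is one more tool, called after ">>>" as name([rows], argument=value, ...), one row to a line, values as JSON. servo_tool: Moves the arm, as the interface text tells. Its arguments: {"type":"object","properties":{"deltas":{"type":"array"},"squeeze":{"type":"number"}},"required":["deltas"]}

```bash
mkdir -p pics; ls; python3 - <<'E'
from rig import telemetry, optics, ctrl
import cv2
for n in ("scene","side"):
    cv2.imwrite(f"pics/{n}0.png",optics.capture(n))
    m=optics.camera_model(n);print(n,m)
m=optics.camera_model("wrist");print(m)
s=telemetry.sense();print(s)
E
```

```text
pics
scene {'vfov': 53.40255427946342, 'cx': 319.65507195262865, 'cy': 196.9179802126047, 'R': array([[ 0.85621017, -0.51644308, -0.0138089 ],
       [-0.37309768, -0.59962758, -0.7079865 ],
       [ 0.35735453,  0.61133731, -0.70609095]]), 't': array([-513.48457193,  233.21178978, 1278.03088269])}
side {'vfov': 52.002633185691195, 'cx': 320.27217949812257, 'cy': 205.03997267182555, 'R': array([[ 0.98523736, -0.17094059, -0.00930874],
       [-0.08430637, -0.43714875, -0.89542918],
       [ 0.14899589,  0.88299507, -0.44510666]]), 't': array([-529.19154129,  134.21119939, 1161.10812725])}
{'vfov': 60.56465348515904, 'cx': 315.0079707012086, 'cy': 202.6419342613392, 'mount': array([[-1.10839418e-03, -9.49318042e-01, -3.14315170e-01,
         7.98225214e+01],
       [ 9.99999331e-01, -1.15596432e-03, -3.50465318e-05,
         2.94396227e-01],
       [-3.30066816e-04, -3.14314998e-01,  9.49318689e-01,
        -1.42372630e+02],
       [ 0.00000000e+00,  0.00000000e+00,  0.00000000e+00,
         1.00000000e+00]])}
{'time_s': 0.1, 'joints': array([ 9.66602946e-01,  3.13366859e-01,  1.49832483e+00,  1.56637146e-05,
        1.33103398e+00, -2.23406760e-01]), 'dq': array([-0.00068877, -0.00069533, -0.00351868, -0.00082216, -0.00192999,
       -0.00023775]), 'tau': array([ 4.13332164e-03, -4.12897003e+01, -2.60138226e+01, -1.10071285e-04,
        3.08622875e-03,  7.73341822e-05]), 'eef_pos': array([194.99681261, 487.20178959, 230.81988238]), 'ee_rot': array([-2.34752780e-04,  1.89246913e-01,  9.81929369e-01, -5.15635663e-04]), 'force': array([-0.89884992, -0.55769361, -0.21101038]), 'wrist_torque': array([ 0.01072108, -0.024721  , -0.0003497 ]), 'grip_force': 0.0, 'grip_width': 1.0031037942228713}
```

View pics/scene0.png

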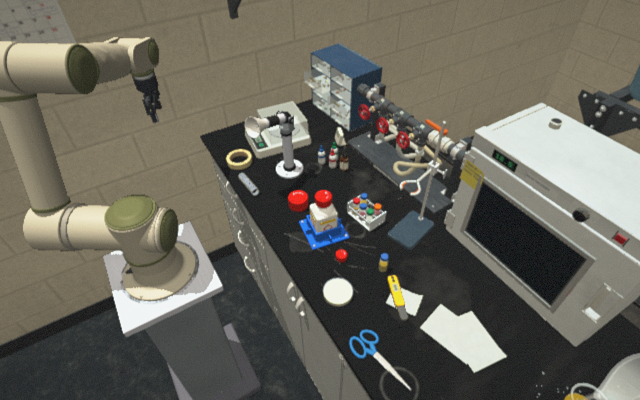

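View pics/side0.png

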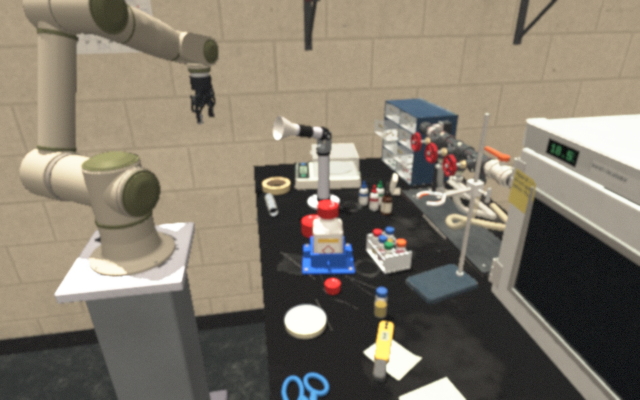

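The things that could be taken for the cap, in scene pixels, are the large red lid on the bench (298,201), the small red one (341,255), and the one on the bottle (324,197). The one on the bottle is the middle-sized one, so I choose that. The nozzle's mouth is at about (252,124) in scene and (280,128) in side, pointing left. Next is a close crop.

```bash
python3 - <<'E'
import cv2,numpy as np
a=cv2.imread("pics/scene0.png")[95:255,230:380]
b=cv2.imread("pics/side0.png")[110:280,260:370]
f=lambda i,s:cv2.resize(i,None,fx=s,fy=s,interpolation=cv2.INTER_CUBIC)
a=f(a,3.5);b=f(b,3.5)[:560]
h=max(a.shape[0],b.shape[0])
p=lambda i:np.pad(i,((0,h-i.shape[0]),(0,0),(0,0)))
o=np.hstack([p(a)[:,:410*1+115],p(b)[:,:]]);o=cv2.resize(o,(0,0),fx=min(1,800/o.shape[1]),fy=min(1,800/o.shape[1]))
print(o.shape,a.shape,b.shape);cv2.imwrite("pics/crop0.png",o)
E
```

```text
(492, 800, 3) (560, 525, 3) (560, 385, 3)
```

View pics/crop0.png

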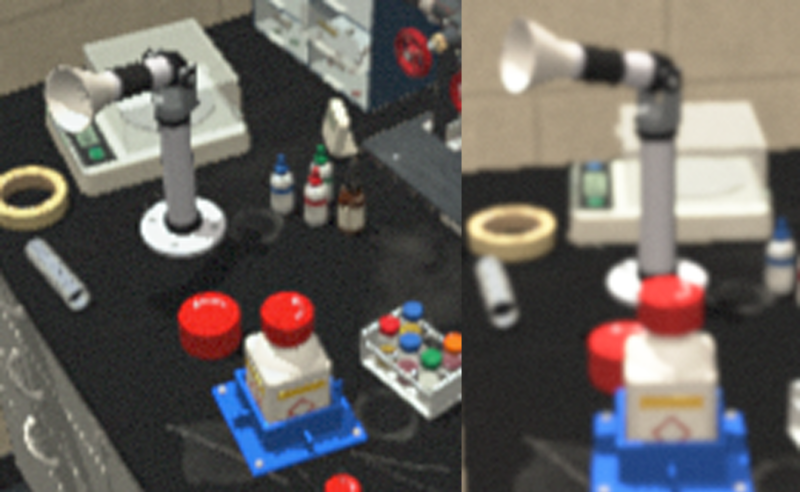

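The crop confirms the middle-sized cap sits on the bottle in the blue holder. It gives the pixels for the cap, the nozzle pivot, sleeve and mouth, and the holder corners.

```bash
cat > h.py <<'E'
import numpy as np,cv2
from rig import telemetry,optics
from scipy.spatial.transform import Rotation as Ro
def toolpose():
    s=telemetry.sense();q=s["ee_rot"];return np.array(s["eef_pos"]),Ro.from_quat([q[1],q[2],q[3],q[0]]).as_matrix()
def cam(n,pose=None):
    m=optics.camera_model(n);f=200/np.tan(np.radians(m["vfov"]/2))
    if n=="wrist":
        p,R=pose;M=m["mount"];C=R@M[:3,3]+p;Rc=R@M[:3,:3]
    else: Rc=m["R"].T;C=-Rc@m["t"]
    return f,m["cx"],m["cy"],Rc,C
def ray(c,u,v):
    f,cx,cy,Rc,C=c;d=Rc@np.array([(u-cx)/f,(v-cy)/f,1]);return C,d/np.linalg.norm(d)
def atz(c,u,v,z):
    C,d=ray(c,u,v);return C+d*(z-C[2])/d[2]
def tri(rs):
    A=sum(np.eye(3)-np.outer(d,d) for C,d in rs);b=sum((np.eye(3)-np.outer(d,d))@C for C,d in rs)
    return np.linalg.solve(A,b)
def proj(c,X):
    f,cx,cy,Rc,C=c;p=Rc.T@(np.asarray(X)-C);return np.array([cx+f*p[0]/p[2],cy+f*p[1]/p[2]])
E
python3 - <<'E'
from h import *
np.set_printoptions(precision=1,suppress=True)
s=cam("scene");d=cam("side")
for n,a,b,z in [("cap",(323.9,194.5),(327.8,204.2),169),("pivot",(287.2,118.7),(325.2,135.3),250),("mouth",(252.1,127.5),(277.7,128.2),None),("sleeve",(272.6,120.3),(306.3,131.1),None),("flange",(289.5,168.4),(323.5,202),6)]:
    print(n,tri([ray(s,*a),ray(d,*b)]), *( (atz(s,*a,z),atz(d,*b,z)) if z else ()))
for u,v in [(213,393),(262,473),(366,432)]: print(atz(s,230+u/3.077,95+v/3.077,8))
E
```

```text
cap [ 536.8 -132.7  167.8] [ 538.3 -132.7  169. ] [ 534.4 -137.3  169. ]
pivot [591.  206.5 244.4] [586.9 198.5 250. ] [588.2 189.  250. ]
mouth [437.5 160.6 289.9]
sleeve [529.  196.6 265.1]
flange [586.2 215.6   1.5] [584.3 211.    6. ] [584.4 206.2   6. ]
[475.  -67.7   8. ]
[ 464.3 -195.9    8. ]
[ 591.4 -207.5    8. ]
```

>>> servo_tool([
  [[-0.1,-0.04,-0.17],[0,0,0],1],
  [[-0.15,-0.06,-0.15],[0,0,0],1],
  [[-0.17,-0.065,-0.13],[0,0,0],1],
  [[-0.18,-0.07,-0.1],[0,0,0],1],
  [[-0.18,-0.07,-0.07],[0,0,0],1],
  [[-0.18,-0.07,-0.05],[0,0,0],1],
  [[-0.18,-0.07,-0.025],[0,0,0],1],
  [[-0.18,-0.07,0],[0,0,0],1],
])

```text
time_s: 0.9
eef_pos: [403.0, 292.4, 370.8]
ee_rot: [0.0, 0.189, 0.982, 0.0]
force: [0.2, -0.0, -0.7]
grip_width: 0.999
grip_force: 0.0
```

>>> servo_tool([
  [[-0.18,-0.07,0],[0,0,0],1],
  [[-0.18,-0.07,0],[0,0,0],1],
  [[-0.18,-0.07,0],[0,0,0],1],
  [[-0.1,-0.04,0],[0,0,0],1],
  [[0,0,0],[0,0,0.09],1],
  [[0,0,0],[0,0,0.09],1],
  [[0,0,0],[0,0,0.09],1],
  [[0,0,0],[0,0,0.09],1],
])

```text
time_s: 1.7
eef_pos: [502.2, 199.6, 369.9]
ee_rot: [-0.0, 0.458, 0.889, -0.0]
force: [0.6, 0.4, -0.1]
grip_width: 1.002
grip_force: 0.0
```

>>> servo_tool([
  [[0,0,0],[0,0,0.09],1],
  [[0,0,0],[0,0,0.09],1],
  [[0,0,0],[0,0,0.09],1],
  [[0,0,0],[0,0,0.09],1],
  [[0,0,0],[0,0,0.09],1],
  [[0,0,0],[0,0,0.09],1],
  [[0,0,0],[0,0,0.09],1],
  [[0,0,0],[0,0,0.09],1],
])

```text
time_s: 2.5
eef_pos: [502.1, 199.6, 369.9]
ee_rot: [-0.0, 0.863, 0.505, -0.0]
force: [0.8, 0.5, 0.4]
grip_width: 0.997
grip_force: 0.0
```

>>> servo_tool([
  [[0,0,0],[0,0,0.09],1],
  [[0,0,0],[0,0,0.09],1],
  [[0,0,0],[0,0,0.09],1],
  [[0,0,0],[0,0,0.09],1],
  [[0,0,0],[0,0,0.09],1],
  [[0,0,0],[0,0,0.05],1],
])

```text
time_s: 3.1
eef_pos: [502.1, 199.7, 369.9]
ee_rot: [0.0, 0.991, 0.137, -0.0]
force: [0.6, 0.4, -0.3]
grip_width: 1.002
grip_force: 0.0
```

```bash
python3 - <<'E'
from h import *
np.set_printoptions(precision=3,suppress=True)
s=telemetry.sense();print(s["time_s"],s["eef_pos"],s["ee_rot"],s["joints"]);p=toolpose();print(np.degrees(np.arctan2(p[1][1,0],p[1][0,0])))
cv2.imwrite("pics/w1.png",optics.capture("wrist"));np.savez("w1.npz",p=p[0],R=p[1])
E
```

```text
3.1 [502.125 199.663 369.926] [ 0.     0.991  0.137 -0.   ] [0.162 0.297 1.165 0.    1.68  1.458]
15.696441429109765
```

View pics/w1.png

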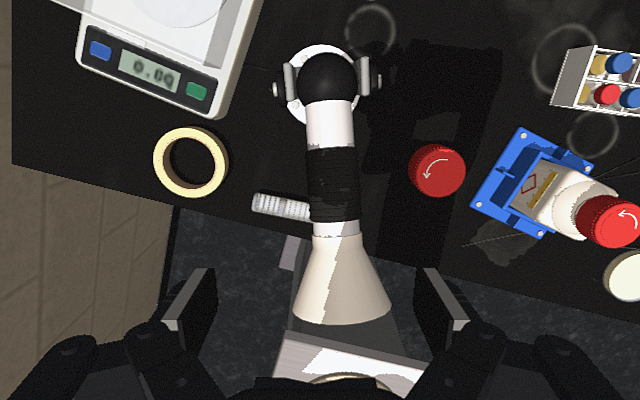

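The wrist view shows the ball joint at (328,76), the sleeve centre at (332,184), the flare end at about (344,308), the large lid at (437,170), and the cap top at about (610,222) with its anticlockwise arrow.

```bash
python3 - <<'E'
from h import *
from scipy.optimize import least_squares
np.set_printoptions(precision=1,suppress=True)
w=np.load("w1.npz");w=cam("wrist",(w["p"],w["R"]));s=cam("scene");d=cam("side")
print("cap",atz(w,610,222,169),tri([ray(w,610,222),ray(s,323.9,194.5),ray(d,327.8,204.2)]))
print("pivot",atz(w,328,76,250))
dat=[(w,328,76,0,3),(w,332,184,72,3),(w,344,308,162,2),(s,287.2,118.7,0,1),(s,272.6,120.3,72,1),(s,252.1,127.5,162,1),(d,325.2,135.3,0,1),(d,306.3,131.1,72,1),(d,277.7,128.2,162,1)]
def f(x):
    P=np.array([x[0],x[1],250]);a,t=x[2:];u=np.array([np.cos(a)*np.cos(t),np.sin(a)*np.cos(t),-np.sin(t)])
    return np.concatenate([(proj(c,P+L*u)-(uu,v)) for c,uu,v,L,k in dat])
r=least_squares(f,[587,200,3.4,-.2],loss="soft_l1");x=r.x;a,t=x[2:]
print(x[:2],np.degrees(x[2:]));print(r.fun.reshape(-1,2))
P=np.array([x[0],x[1],250]);u=np.array([np.cos(a)*np.cos(t),np.sin(a)*np.cos(t),-np.sin(t)]);print("grip",P+72*u)
E
```

```text
cap [ 535.7 -120.6  169. ] [ 537.3 -127.5  163.9]
pivot [592.  214.9 250. ]
[586.7 213.4] [200.  -15.5]
[[-0.   8.1]
 [ 3.  -0.6]
 [-0.5 -4.1]
 [-2.  -2. ]
 [-1.2  0.6]
 [ 0.6 -0.9]
 [-1.8 -2.1]
 [-2.1 -0.6]
 [ 0.9 -1.2]]
grip [521.5 189.7 269.3]
```

>>> servo_tool([
  [[0.04,0.035,0],[0,0,-0.015],1],
  [[0.04,0.035,0.05],[0,0,-0.018],1],
  [[0,0,0.12],[0,0,0],1],
  [[0,0,0.13],[0,0,0],1],
  [[0,0,0.12],[0,0,0],1],
  [[0,0,0.1],[0,0,0],1],
  [[0,0,0.08],[0,0,0],1],
], squeeze=30)

```text
time_s: 3.85
eef_pos: [521.1, 190.8, 248.7]
ee_rot: [-0.0, 0.986, 0.166, -0.001]
force: [-0.2, -0.1, 0.7]
grip_width: 0.997
grip_force: 0.0
```

```bash
python3 - <<'E'
from h import *
np.set_printoptions(precision=3,suppress=True)
s=telemetry.sense();print(s["time_s"],s["eef_pos"],s["ee_rot"],s["joints"],s["force"])
a=optics.capture("wrist");b=optics.capture("side")[90:290,240:440];c=optics.capture("scene")[60:260,220:420]
cv2.imwrite("pics/w2.png",np.vstack([cv2.resize(a,(480,300)),np.hstack([cv2.resize(i,(240,240)) for i in (b,c)])]))
E
```

```text
3.85 [521.119 190.767 248.699] [-0.     0.986  0.166 -0.001] [ 0.14   0.369  1.375 -0.     1.4    1.378] [-0.247 -0.084  0.748]
```

View pics/w2.png

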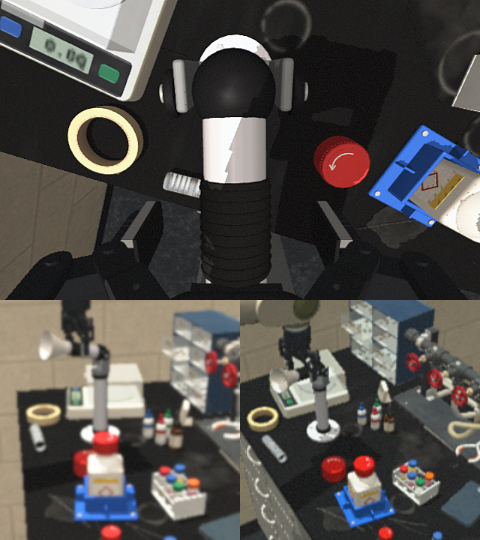

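The sleeve is centred between the fingers, so I close on it and re-measure the pivot (ball at about (311,110) in full pixels).

>>> servo_tool([
  [[0,0,0],[0,0,0],0.3],
  [[0,0,0],[0,0,0],0.3],
  [[0,0,0],[0,0,0],0.3],
  [[0,0,0],[0,0,0],0.3],
  [[0,0,0],[0,0,0],0.3],
  [[0,0,0],[0,0,0],0.3],
], squeeze=30)

```text
time_s: 4.6
eef_pos: [521.5, 191.1, 250.9]
ee_rot: [-0.0, 0.986, 0.165, 0.0]
force: [-2.5, 1.2, 4.6]
grip_width: 0.433
grip_force: 31.4
```

```bash
python3 - <<'E'
from h import *
np.set_printoptions(precision=1,suppress=True)
p=toolpose();w=cam("wrist",p);print("pivot",atz(w,311,111,250),p[0])
E
```

```text
pivot [590.4 216.2 250. ] [521.5 191.1 250.9]
```

>>> servo_tool([
  [[0,0.032,0.016],[0,0,-0.058],0.3],
  [[0,0.032,0.016],[0,0,-0.058],0.3],
  [[0,0.032,0.016],[0,0,-0.058],0.3],
  [[0,0.032,0.016],[0,0,-0.058],0.3],
  [[0,0.032,0.016],[0,0,-0.058],0.3],
  [[0,0.032,0.016],[0,0,-0.058],0.3],
])

```text
time_s: 5.2
eef_pos: [541.2, 159.7, 231.7]
ee_rot: [-0.001, 0.904, 0.427, 0.0]
force: [-5.7, 7.8, 5.8]
grip_width: 0.437
grip_force: 31.5
```

>>> servo_tool([
  [[0.0036,0.032,0.016],[0,0,-0.058],0.3],
  [[0.0036,0.032,0.016],[0,0,-0.058],0.3],
  [[0.0036,0.032,0.016],[0,0,-0.058],0.3],
  [[0.0036,0.032,0.016],[0,0,-0.058],0.3],
  [[0.0036,0.032,0.016],[0,0,-0.058],0.3],
  [[0.0036,0.032,0.016],[0,0,-0.058],0.3],
  [[0,0,0],[0,0,0],0.3],
  [[0,0,0],[0,0,0],0.3],
])

```text
time_s: 6.0
eef_pos: [576.8, 146.3, 211.7]
ee_rot: [-0.001, 0.757, 0.654, -0.0]
force: [-4.1, 4.5, 2.9]
grip_width: 0.434
grip_force: 35.4
```

```bash
python3 - <<'E'
from h import *
np.set_printoptions(precision=3,suppress=True)
s=telemetry.sense();print(s["time_s"],s["eef_pos"],s["ee_rot"],s["joints"],s["force"])
p=toolpose();np.savez("w3.npz",p=p[0],R=p[1])
a=optics.capture("wrist");b=optics.capture("side")[90:250,260:420];c=optics.capture("scene")[80:240,230:390]
cv2.imwrite("pics/w3f.png",a)
cv2.imwrite("pics/w3.png",np.vstack([cv2.resize(a,(400,250)),np.zeros((1,400,3),np.uint8)]) if 0 else np.hstack([cv2.resize(i,(400,400),interpolation=cv2.INTER_CUBIC) for i in (b,c)]))
E
```

```text
6.0 [576.814 146.295 211.718] [-0.001  0.757  0.654 -0.   ] [0.051 0.483 1.302 0.001 1.358 0.196] [-4.103  4.533  2.892]
```

View pics/w3.png

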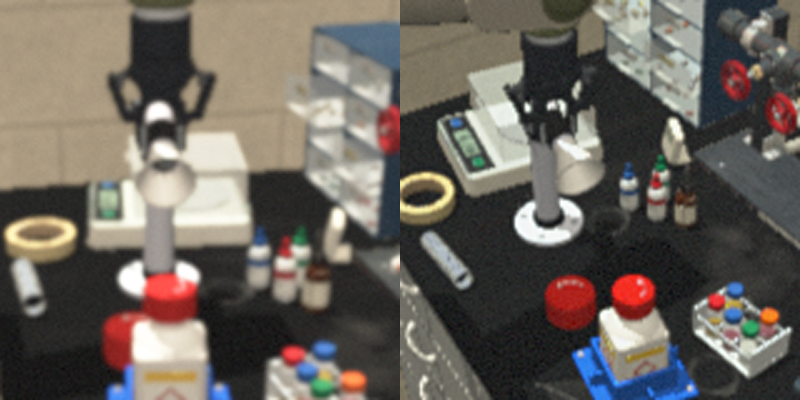

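```bash
python3 - <<'E'
from h import *
np.set_printoptions(precision=1,suppress=True)
s=cam("scene");d=cam("side")
m=tri([ray(s,302.8,146),ray(d,326,161)]);print(m)
P=np.array([588,214,250]);X=[537,-127,158]
u=m-P;print(np.linalg.norm(u),np.degrees(np.arctan2(u[1],u[0])),np.degrees(np.arcsin(u[2]/np.linalg.norm(u))))
E
```

```text
[573.   70.2 211.1]
149.7227574184938 -95.95295759021727 -15.057872310568127
```

>>> servo_tool([
  [[0,0,0],[0,0,0],1],
  [[0,0,0],[0,0,0],1],
  [[0,0,0],[0,0,0],1],
  [[0,0,0],[0,0,0],1],
  [[0,0,0],[0,0,0],1],
  [[0,0,-0.1],[0,0,0],1],
  [[0,0,-0.22],[0,0,0],1],
  [[0,0,-0.23],[0,0,0],1],
])

```text
time_s: 6.95
eef_pos: [577.0, 145.3, 322.8]
ee_rot: [-0.001, 0.757, 0.653, -0.001]
force: [-0.9, -0.5, 0.8]
grip_width: 1.001
grip_force: 0.0
```

>>> servo_tool([
  [[-0.1,0,-0.15],[0,0,0],1],
  [[-0.2,0,0],[0,0,0],1],
  [[-0.22,0,0],[0,0,0],1],
  [[-0.22,0,0],[0,0,0],1],
  [[-0.22,0,0],[0,0,0],1],
  [[-0.22,0,0],[0,0,0],1],
  [[-0.2,0,0.2],[0,0,0],1],
  [[0,0,0.15],[0,0,0],1],
])

```text
time_s: 7.75
eef_pos: [537.0, -126.8, 285.3]
ee_rot: [0.0, 0.759, 0.652, -0.0]
force: [0.3, 0.4, -0.6]
grip_width: 1.001
grip_force: 0.0
```

```bash
python3 - <<'E'
from h import *
np.set_printoptions(precision=3,suppress=True)
s=telemetry.sense();print(s["time_s"],s["eef_pos"],s["ee_rot"],s["joints"],s["force"])
p=toolpose();np.savez("w4.npz",p=p[0],R=p[1])
a=optics.capture("wrist");b=optics.capture("side")[90:250,260:420];c=optics.capture("scene")[80:240,230:390]
f=lambda i:cv2.resize(i,(300,300),interpolation=cv2.INTER_CUBIC)
cv2.imwrite("pics/w4.png",np.hstack([cv2.resize(a,(480,300)),f(b)]));cv2.imwrite("pics/w4.png",np.vstack([np.pad(cv2.resize(a,(480,300)),((0,0),(0,120),(0,0))),np.hstack([f(b),f(c)])]))
E
```

```text
7.75 [ 537.006 -126.84   285.299] [ 0.     0.759  0.652 -0.   ] [-0.444  0.341  1.319 -0.001  1.481 -0.292] [ 0.301  0.435 -0.564]
```

View pics/w4.png

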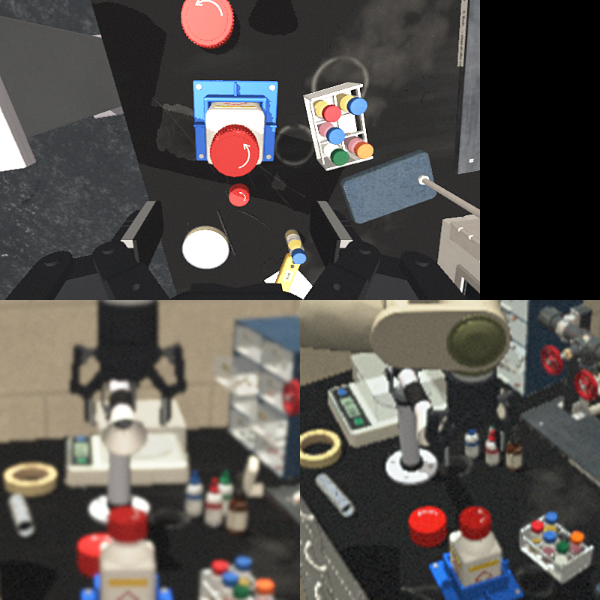

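The cap top is at about (312,199) in full wrist pixels, with an anticlockwise arrow. The nozzle has stayed put, pointing at the bottle. Next I measure the cap's outline by its red colour.

```bash
python3 - <<'E'
from h import *
from scipy.optimize import least_squares
np.set_printoptions(precision=1,suppress=True)
p=toolpose();a=optics.capture("wrist");w=cam("wrist",p)
hsv=cv2.cvtColor(a,cv2.COLOR_BGR2HSV);m=(((hsv[...,0]<8)|(hsv[...,0]>172))&(hsv[...,1]>140)&(hsv[...,2]>60)).astype(np.uint8)
n,l,st,ce=cv2.connectedComponentsWithStats(m);i=l[205,300] or l[199,312];print(st[i],ce[i])
c,_=cv2.findContours((l==i).astype(np.uint8),cv2.RETR_EXTERNAL,cv2.CHAIN_APPROX_NONE);hull=cv2.convexHull(c[0])[:,0].astype(float)
def model(x,y):
    t=np.linspace(0,2*np.pi,72,endpoint=False);pts=np.array([proj(w,[x+27*np.cos(q),y+27*np.sin(q),z]) for z in (138,169) for q in t],np.float32)
    return cv2.convexHull(pts)
def f(x):
    h=model(*x).astype(np.float32);return [cv2.pointPolygonTest(h,tuple(map(float,q)),True) for q in hull]
r=least_squares(f,[537,-127],diff_step=1e-3);print(r.x,np.abs(r.fun).mean())
a=cv2.polylines(a,[model(*r.x).astype(np.int32)],True,(0,255,0));cv2.imwrite("pics/w5.png",cv2.resize(a[120:280,230:400],None,fx=3,fy=3))
E
```

```text
[ 281  170   65   71 3465] [312.4 205.4]
[ 534.7 -133.9] 0.9457913011562704
```

```bash
python3 - <<'E'
from h import *
np.set_printoptions(precision=1,suppress=True)
s=cam("scene");d=cam("side")
for P in ([588,214,250],[590,216,250]):
  for az in (-96,-99,-102):
    a=np.radians(az);t=np.radians(15);u=np.array([np.cos(a)*np.cos(t),np.sin(a)*np.cos(t),-np.sin(t)])
    print(az,[(proj(c,np.array(P)+L*u)) for c in (s,d) for L in (0,162)])
print(proj(d,[534.7,-133.9,169]),proj(s,[534.7,-133.9,169]),proj(d,[588,214,4]))
b=optics.capture("side")[110:220,280:380];c=optics.capture("scene")[90:200,250:350]
f=lambda i:cv2.resize(i,(400,440),interpolation=cv2.INTER_CUBIC)
cv2.imwrite("pics/w6.png",np.hstack([f(b),f(c)]))
E
```

```text
-96 [array([285.5, 116.6]), array([303.1, 149.8]), array([323.7, 133.1]), array([327.8, 162.2])]
-99 [array([285.5, 116.6]), array([300.9, 150.4]), array([323.7, 133.1]), array([325. , 162.3])]
-102 [array([285.5, 116.6]), array([298.6, 151. ]), array([323.7, 133.1]), array([322.2, 162.3])]
-96 [array([285.7, 116.1]), array([303.3, 149.3]), array([324.2, 132.9]), array([328.3, 162. ])]
-99 [array([285.7, 116.1]), array([301.1, 149.9]), array([324.2, 132.9]), array([325.6, 162. ])]
-102 [array([285.7, 116.1]), array([298.9, 150.5]), array([324.2, 132.9]), array([322.8, 162. ])]
[327.7 203.6] [323.2 195.1] [324.1 201.5]
```

View pics/w6.png

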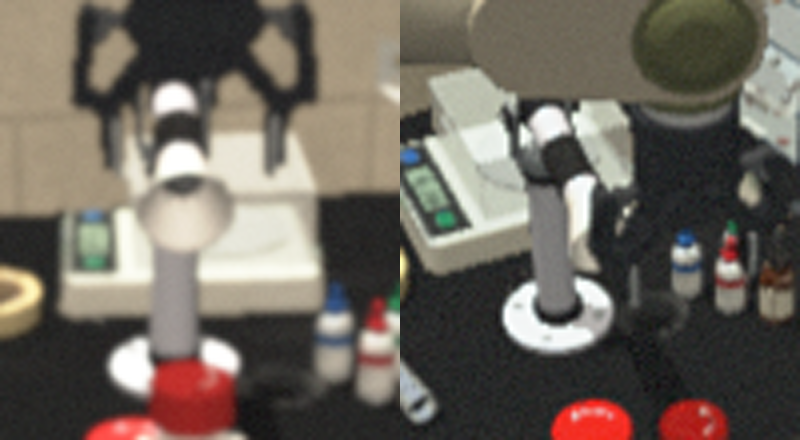

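The nozzle's mouth is at (326.5,163.5) in side, which matches an azimuth of -98° and a tilt of 15°, so it is aimed. The cap is at (535,-134), and I go down to it.

>>> servo_tool([
  [[-0.037,-0.006,0.05],[0,0,0],1],
  [[0,0,0.15],[0,0,0],1],
  [[0,0,0.15],[0,0,0],1],
  [[0,0,0.15],[0,0,0],1],
  [[0,0,0.12],[0,0,0],1],
  [[0,0,0.07],[0,0,0],1],
  [[0,0,0.03],[0,0,0],1],
  [[0,0,0],[0,0,0],1],
])

```text
time_s: 8.85
eef_pos: [535.4, -130.2, 142.3]
ee_rot: [-0.0, 0.757, 0.653, -0.0]
force: [1.5, -0.4, 0.4]
grip_width: 1.002
grip_force: 0.0
```

>>> servo_tool([
  [[0,0,0],[0,0,0],0.5],
  [[0,0,0],[0,0,0],0.5],
  [[0,0,0],[0,0,0],0.5],
  [[0,0,0],[0,0,0],0.5],
  [[0,0,0],[0,0,0],0.5],
  [[0,0,0],[0,0,0],0.5],
], squeeze=60)

```text
time_s: 9.45
eef_pos: [535.6, -130.2, 142.9]
ee_rot: [0.0, 0.757, 0.653, 0.0]
force: [-2.9, -0.3, 5.1]
grip_width: 0.608
grip_force: 63.3
```

```bash
python3 - <<'E'
from h import *
np.set_printoptions(precision=3,suppress=True)
s=telemetry.sense();print(s["time_s"],s["eef_pos"],s["joints"],s["force"],s["grip_width"],s["wrist_torque"])
E
```

```text
9.45 [ 535.57  -130.226  142.886] [-0.451  0.452  1.539 -0.     1.15  -0.304] [-2.938 -0.335  5.107] 0.6080920017371477 [-0.094  0.399 -0.028]
```

The tool sits about 4 mm off the cap's centre, so I open, shift and regrip.

>>> servo_tool([
  [[0,0,0],[0,0,0],0.8],
  [[0,0,0],[0,0,0],0.8],
  [[0,0,0],[0,0,0],0.8],
  [[-0.018,0,0.006],[0,0,0],0.8],
  [[0,0,0],[0,0,0],0.8],
])

```text
time_s: 9.95
eef_pos: [534.9, -134.1, 141.1]
ee_rot: [-0.0, 0.757, 0.653, -0.0]
force: [-0.1, 0.3, -0.5]
grip_width: 0.8
grip_force: 0.0
```

>>> servo_tool([
  [[0,0,0],[0,0,0],0.5],
  [[0,0,0],[0,0,0],0.5],
  [[0,0,0],[0,0,0],0.5],
  [[0,0,0],[0,0,0],0.5],
  [[0,0,0],[0,0,0],0.5],
], squeeze=70)

```text
time_s: 10.45
eef_pos: [534.9, -133.8, 141.5]
ee_rot: [0.0, 0.757, 0.653, -0.0]
force: [-2.0, -0.8, 3.9]
grip_width: 0.605
grip_force: 72.3
```

>>> servo_tool([
  [[0,0,0.01],[0,0,0],0.5],
  [[0,0,0.01],[0,0,0],0.5],
  [[0,0,0.006],[0,0,0],0.5],
  [[0,0,0],[0,0,0],0.5],
])

```text
time_s: 10.85
eef_pos: [535.1, -133.8, 136.8]
ee_rot: [0.0, 0.757, 0.653, 0.0]
force: [-4.2, 0.3, 9.7]
grip_width: 0.606
grip_force: 73.3
```

>>> servo_tool([
  [[0,0,0.008],[0,0,0],0.5],
  [[0,0,0.004],[0,0,0],0.5],
  [[0,0,0],[0,0,0],0.5],
])

```text
time_s: 11.15
eef_pos: [535.7, -134.0, 136.7]
ee_rot: [0.002, 0.757, 0.653, 0.001]
force: [-9.0, 1.3, 25.3]
grip_width: 0.607
grip_force: 74.9
```

>>> servo_tool([
  [[0,0,0],[0,0,-0.07],0.5],
  [[0,0,0],[0,0,-0.07],0.5],
  [[0,0,0],[0,0,-0.07],0.5],
  [[0,0,0],[0,0,-0.07],0.5],
  [[0,0,0],[0,0,-0.07],0.5],
  [[0,0,0],[0,0,-0.07],0.5],
  [[0,0,0],[0,0,-0.07],0.5],
  [[0,0,0],[0,0,-0.07],0.5],
])

```text
time_s: 11.95
eef_pos: [535.7, -133.7, 136.7]
ee_rot: [0.002, 0.405, 0.914, 0.0]
force: [-9.3, 3.2, 26.4]
grip_width: 0.604
grip_force: 75.0
```

>>> servo_tool([
  [[0,0,0],[0,0,-0.07],0.5],
  [[0,0,0],[0,0,-0.06],0.5],
  [[0,0,0],[0,0,0],0.5],
])

```text
time_s: 12.25
eef_pos: [535.7, -133.9, 136.7]
ee_rot: [0.002, 0.31, 0.951, -0.0]
force: [-7.9, 2.6, 25.4]
grip_width: 0.603
grip_force: 74.9
```

```bash
python3 - <<'E'
from h import *
np.set_printoptions(precision=3,suppress=True)
s=telemetry.sense();print(s["joints"],s["force"],s["grip_width"],s["wrist_torque"])
a=optics.capture("wrist");cv2.imwrite("pics/w7.png",cv2.resize(a[150:400,120:520],(640,400)))
E
```

```text
[-0.457  0.46   1.545 -0.     1.133 -1.397] [-7.926  2.622 25.434] 0.603445014605904 [0.356 1.57  0.173]
```

View pics/w7.png

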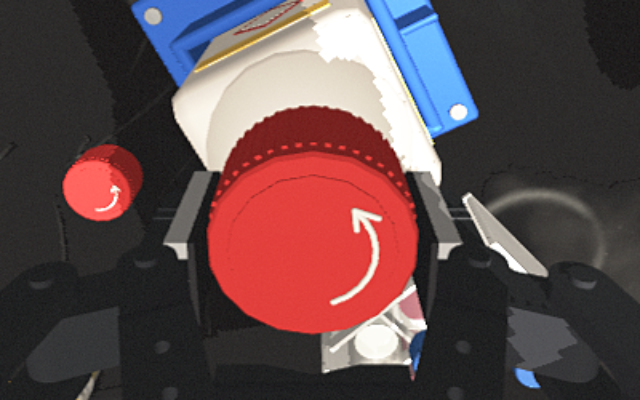

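The arrow still sits in the same place between the fingers while the bottle appears turned by about 62°, so the cap turned with the gripper. Now I lift it.

>>> servo_tool([
  [[0,0,-0.02],[0,0,0],0.5],
  [[0,0,-0.03],[0,0,0],0.5],
  [[0,0,-0.05],[0,0,0],0.5],
  [[0,0,-0.08],[0,0,0],0.5],
  [[0,0,-0.1],[0,0,0],0.5],
  [[0,0,-0.1],[0,0,0],0.5],
  [[0,0,-0.1],[0,0,0],0.5],
  [[0,0,-0.04],[0,0,0],0.5],
])

```text
time_s: 13.1
eef_pos: [535.7, -133.8, 239.7]
ee_rot: [0.002, 0.312, 0.95, -0.0]
force: [0.0, 0.4, -0.1]
grip_width: 0.601
grip_force: 73.0
```

>>> servo_tool([
  [[0,0,0],[0,0,0],0.5],
  [[0,0,0],[0,0,0],0.5],
  [[0,0,0],[0,0,0],0.5],
])

```text
time_s: 13.4
eef_pos: [534.7, -133.5, 236.6]
ee_rot: [-0.001, 0.312, 0.95, 0.0]
force: [0.3, 0.3, -0.9]
grip_width: 0.606
grip_force: 73.0
```

```bash
python3 - <<'E'
from h import *
np.set_printoptions(precision=3,suppress=True)
s=telemetry.sense();print(s["joints"],s["force"],s["grip_width"])
b=optics.capture("side")[100:280,260:400];c=optics.capture("scene")[80:260,230:370]
f=lambda i:cv2.resize(i,(400,514),interpolation=cv2.INTER_CUBIC)
cv2.imwrite("pics/w8.png",np.hstack([f(b),f(c)]))
E
```

```text
[-0.457  0.368  1.407  0.     1.368 -1.394] [ 0.314  0.277 -0.948] 0.6055689394876
```

View pics/w8.png

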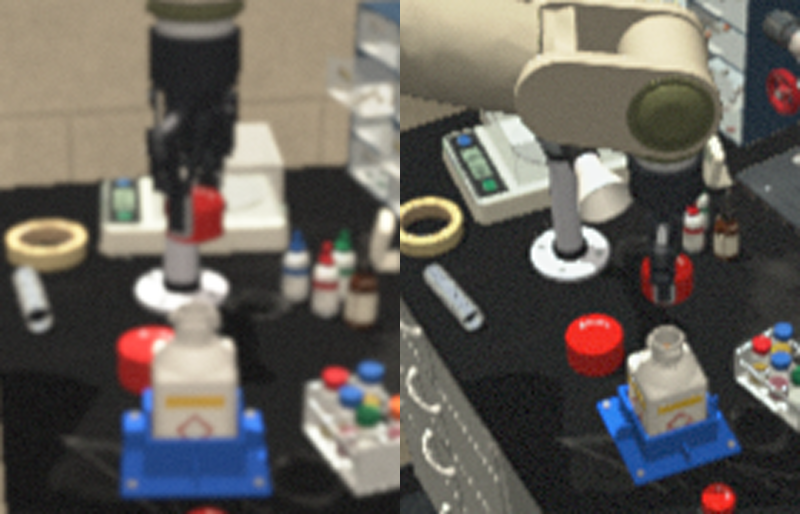

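The cap is held upright about 75 mm above the open bottle, the bottle stands in its holder, and the nozzle has not moved. I hand the job in.

```bash
python3 -c "
from rig import ctrl;print(ctrl.finish_job())"
```

```text
the job is handed in; nothing more can be done
None
```

I handed the job in, with no verdict shown: the nozzle is aimed at the bottle's mouth, and the cap was pressed, turned about 62° and lifted, and is held upright about 75 mm above the open bottle, which still stands in its holder.

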